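# Set and lock the bench air regulator for the carving chisel

### The job

The air to the carving chisel is backed off to zero. Bring the pressure up: pull the regulator's knob up to unlock it, turn it clockwise until the gauge needle stands at the set hand, to within one small division of the scale, then push the knob back down fully home so that the setting is locked. Leave the tools and other things on the bench where they are.

Things in the scene. Friction and masses are not known exactly. Their poses are not given: they have to be found in the camera images.
- air_box: grey bench air control box with an aluminium top panel, fixed to the bench: 170 mm (its x) x 270 mm (its y), top panel 85 mm above the bench; nothing on it but the knob is higher than 99 mm. Origin at the centre of its underside, z up, its x away from the robot at yaw 0. The gauge is centred at (0, -66) mm and the regulator knob at (0, +70) mm on its top. A supply pipe stub and couplings stick out up to 60 mm from its far face.
- knob_mid (a point): the regulator knob: black ribbed round plastic knob, 56 mm across, 46 mm high, axis upright, standing on a steel nut 8 mm above the panel. This point is on its axis half-way up: 23 mm below its flat top, 23 mm above its lower rim (so 116 mm above the bench with the knob home, 124 mm with it pulled up). It can be gripped across its ribs in any direction.
- knob_pull (a joint): how far the knob is pulled up, m: 0 home (locked), 0.008 at the upper stop. Slides stiffly (4 N), stays where left. Below 0.0045 a crown of 24 pointed teeth, one every 0.262 rad, stops it turning (play 0.04 rad either way); above it turns freely. Pressed on its top with 6 to 15 N while not gripped, it turns by itself into the nearest gap (at most 0.131 rad) and goes home.
- knob_turn (a joint): knob angle, rad, growing clockwise seen from above; range 0 to 4.712, 0 at the start (air backed off). Light friction (0.06 N m), stays where it is left. Clockwise raises the pressure.
- needle (a joint): angle of the gauge's thin black needle, rad clockwise from the zero mark, full scale 4.712. It follows the knob one to one: 1 rad clockwise on the knob moves it 1 rad clockwise. The gauge is 100 mm across, white, face up behind a window, with a long mark every 0.471 rad and a short one half-way between; from one mark to the next (one small division) is 0.236 rad.
- set_hand (a joint): angle of the set hand, rad clockwise from the zero mark on the same scale: a short, broad black arrowhead at the rim of the dial, 17 mm wide, 14 mm long, pointing inwards (the needle passes under it). Nothing moves it.
- needle_tip (a point): the tip of the needle, 36 mm from the gauge's centre, 93 mm above the bench
- set_mark (a point): a point on the middle of the set hand, 36 mm from the gauge's centre, 93 mm above the bench; the needle's tip is here when the reading is exact
- gouge_a_mid (a point): carving gouge lying down, light wooden handle, 235 mm long, 25 mm thick, lying along the near (robot-side) face of the air box. This point is in the middle of its length (within 20 mm), half-way up.
- gouge_b_mid (a point): carving gouge lying down, dark wooden handle, 215 mm long, 24 mm thick, beside the knob end of the air box. This point is in the middle of its length (within 20 mm), half-way up.
- gouge_c_mid (a point): carving gouge lying down, light wooden handle, 240 mm long, 26 mm thick, on the robot's left. This point is in the middle of its length (within 20 mm), half-way up.
- air_hammer_mid (a point): air-driven carving chisel lying down, 235 mm long with its blade and nipple, grip 30 mm wide and 29 mm high, beside the gauge end of the air box. This point is in the middle of its length (within 20 mm), half-way up.
- sand_block_mid (a point): cork sanding block, 112 x 66 x 30 mm, beside the knob end of the air box. This point is in the middle of its length (within 20 mm), half-way up.
- mallet_mid (a point): round wooden mallet standing on its head, 90 mm across, 235 mm high. This point is in the middle of its length (within 20 mm), half-way up.
- tea_jar_mid (a point): amber glass tea jar with steel lid, 72 mm across, 165 mm high. This point is in the middle of its length (within 20 mm), half-way up.
- glue_mid (a point): white glue bottle, 52 mm across, 120 mm high, behind the air box. This point is in the middle of its length (within 20 mm), half-way up.

How it is judged:
By the outcome, as a careful person would: the job done as asked, in the order asked, and still so for the second after the job is handed in, with the robot touching nothing.
It also fails if it takes over 64 s, if anything falls off the work surface, if the arm or the gripper's body presses on something with over 40 N, if the wrist force passes 120 N, or if a joint passes its speed limit or range.

### The arm

A 7-joint arm with a two-finger parallel gripper is mounted at the origin on the work surface. World frame = base frame: x ahead of the robot, y to its left, z up, the work surface at z = 0. Lengths are in m, angles in rad, forces in N, time in s.
With the tool pointing down it reaches from about 0.4 to 0.875 m from the base axis. Payload 19.3 kg.
Tool frame: the origin (TCP) lies at the very end of the fingers, on their centre line; the grasp point (between the pads) lies 19 mm behind it; y points along the fingers, x is the direction in which the jaws open and shut, and the axes are right-handed (so a half turn about y gives the same grasp; the last joint's range is limited). The gripper opens to 85 mm and grips with 20 to 120 N. Pads are 22 mm wide; open, the fingers measure 114 mm over their backs; the gripper's body (76 mm by 85 mm) begins 54 mm behind the grasp point. The pads swing forward as they close: fully open they stand 13 mm farther back than shut.
Start: joints at [1.234, 0.521, -0.036, 1.599, 0.021, 1.021, -0.113], TCP at [0.165, -0.603, 0.231] pointing down, gripper open.
Joint ranges: [-2.91, 2.91], [-0.3, 2.13], [-1.5, 1.42], [0.17, 2.43], [-1.26, 4.41], [0.16, 1.93], [-2.52, 2.52]. Speed limits (rad/s): [1.89, 1.89, 2.39, 2.39, 3.01, 3.01, 3.01].

### API

Orientations are given as [roll, pitch, yaw] about the fixed x, y, z axes, in that order (R = Rz(yaw) Ry(pitch) Rx(roll)).
In Python, from workcell import bot gives the robot as it stands. The module is installed in compiled form; this text tells all that it offers.
- The arm moves only by the shell command python3 -m crank 'ROWS' [FORCE]. ROWS is JSON, a list of rows, each an object of numbers: "hand": the closure, from 0 (fully open) to 1 (shut); "dx", "dy", "dz": the shift along the tool's x, y, z in mm; "yaw": the turn about the tool's y in rad. In form: [{"hand": .., "dx": .., "dy": .., "dz": .., "yaw": ..}, ...]. A call has 1 to 12 rows; each row is the pose to reach, as a shift and turn from the pose commanded when the call began, along the tool's axes at that moment; what a row does not reach only later rows make up. A row lasts 1/12 s, in which the tool goes at most 41.7 mm and 7.16 degrees, less where a joint would pass 70% of its speed; a pose out of reach is approached as far as the arm can. A call with a gripper value outside its range is refused whole. The fingers move at their own pace and stop on an object; FORCE is the grip in N (left out, the last holds). Time passes only in rows, so rows that repeat a pose let the fingers close. It gives the time, the measured TCP pose, the force and the opening at its end, in the units of the state.
- bot.observe(): the state, without advancing time (a new reading comes with each control period).
- bot.grab_frame(name): name is "side" or "top" or "wrist"; returns the picture (480x640x3 uint8, red, green, blue); there is no depth.
- bot.camera_info(name): a dict with "fx", "fy", "cx", "cy" (pixels), "rvec" (rotation vector, rad) and "tvec" (3), from world to camera coordinates, as OpenCV has them. Camera axes: x right, y down, z forward; pixel columns grow to the right and rows downward; lengths in m; the calibration is good to about 2 mm. A picture is of the moment at which its call begins: read the wrist's pose just before it. camera_info takes no time and is no camera call; for the wrist camera it gives the pose at the moment of the call.
- bot.job_done(): hands the job in, once; it reports no verdict.
The state is a dict: "clock": time; "qpos": joint angles; "qd": joint speeds; "joint_efforts": joint torques, N m; "position": TCP position; "tool_rot": TCP orientation; "force": force on the tool from outside, world axes, zero at the start; "moment": the same for the moment, N m; "grip_width": finger opening in m.
Only numpy, scipy, OpenCV 4.12 (cv2) and the standard library are available. Lean on these libraries where they do the work, as an engineer would, in place of code of your own. Each camera call takes 0.05 s, during which the arm holds its last target.

## Working session

There is one attempt and no reset: what is moved stays moved. The work goes in short steps, Python scripts to look and compute and a shell command to move; the robot and the scene stay as the last step left them, time stands still between calls to the robot, and variables do not carry over. Pictures are saved under pics/ and viewed, and the job is handed in when it is done.

```bash
mkdir -p pics
python3 - <<'E'
from workcell import bot
import cv2,numpy as np
s=bot.observe()
for k in s: print(k,np.round(s[k],4))
for n in("top","side","wrist"):
    ci=bot.camera_info(n);print(n,{k:np.round(v,4).tolist() for k,v in ci.items()})
    cv2.imwrite(f"pics/{n}0.png",bot.grab_frame(n)[:,:,::-1])
E
```

```text
clock 0.0
qpos [ 1.2338  0.522  -0.0363  1.6     0.0212  1.0211 -0.1128]
qd [-0.0003  0.     -0.0003 -0.      0.0005  0.     -0.0006]
joint_efforts [ 0.00000e+00 -9.27126e+01  1.98000e+00 -3.69942e+01  1.78000e-02
  8.30000e-03 -0.00000e+00]
position [ 0.1647 -0.6026  0.2307]
tool_rot [-1.5709e+00  1.1000e-03 -1.3040e+00]
force [ 0.1463 -0.1858  0.2858]
moment [ 0.0281 -0.0477  0.0034]
grip_width 0.0857
top {'fx': 610.43, 'fy': 610.43, 'cx': 315.0406, 'cy': 250.0791, 'rvec': [2.1238, -2.1194, 0.1908], 'tvec': [-0.0099, 0.5654, 1.5011]}
side {'fx': 594.6606, 'fy': 594.6606, 'cx': 318.6213, 'cy': 232.0962, 'rvec': [1.0006, -2.2712, 1.2508], 'tvec': [0.3939, 0.3029, 1.3691]}
wrist {'fx': 389.8653, 'fy': 389.8653, 'cx': 325.8434, 'cy': 230.9052, 'rvec': [-2.3127, 1.7673, 0.248], 'tvec': [-0.6241, -0.0352, 0.3771]}
```

View pics/top0.png

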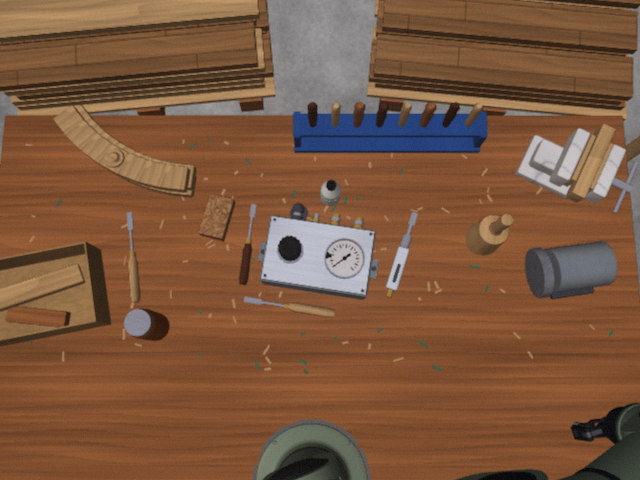

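View pics/side0.png

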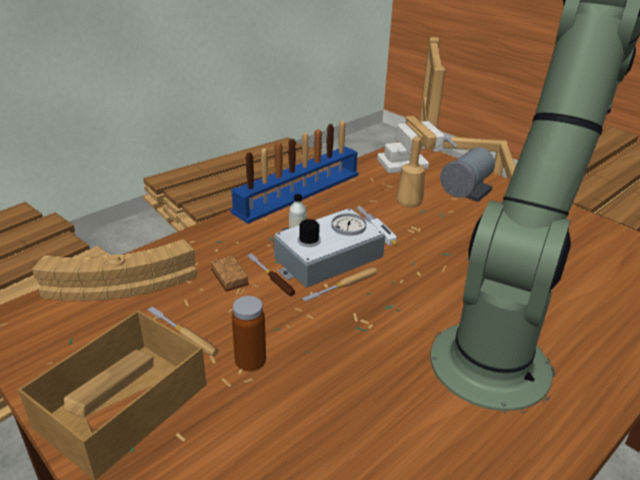

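View pics/wrist0.png

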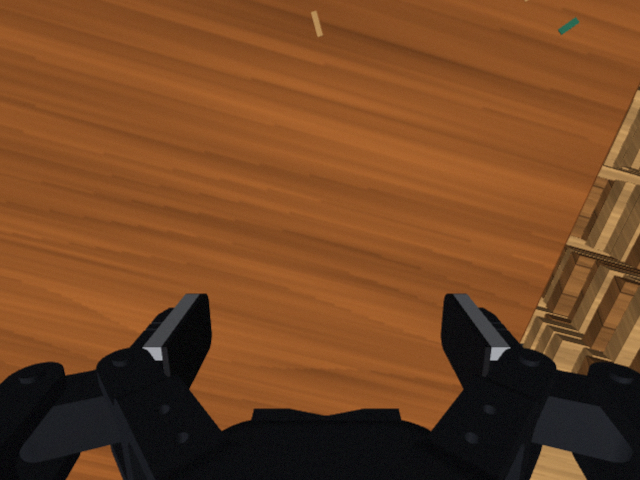

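Run:
```python
import cv2
a=cv2.imread("pics/top0.png")
cv2.imwrite("pics/c0.png",cv2.resize(a[205:305,250:390],None,fx=5.7,fy=5.7,interpolation=cv2.INTER_CUBIC))
cv2.imwrite("pics/c1.png",cv2.resize(a[230:285,315:375],None,fx=10,fy=10,interpolation=cv2.INTER_CUBIC))
```

```text
(no output)
```

View pics/c0.png

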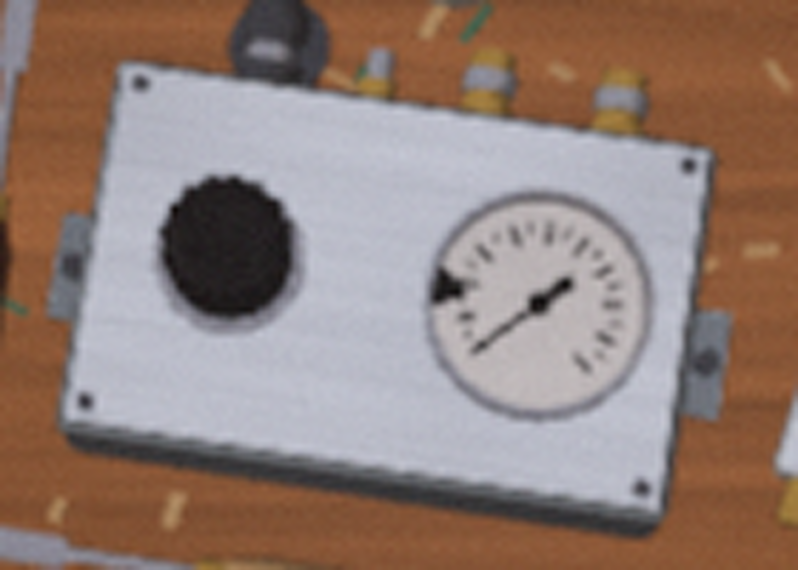

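View pics/c1.png

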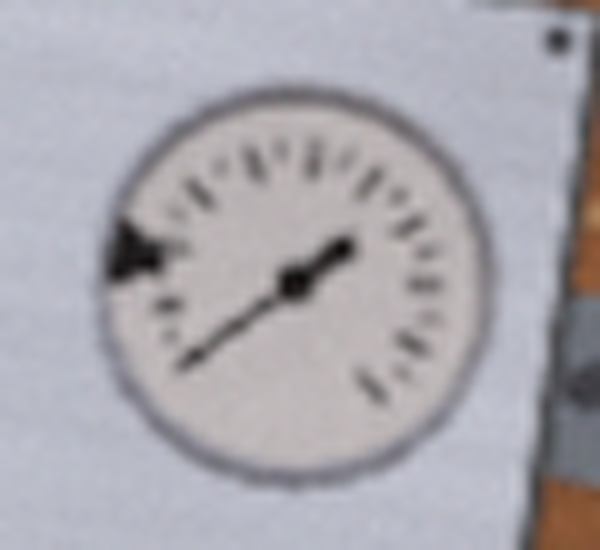

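```bash
cat > h.py <<'E'
import numpy as np,cv2
def ray(ci,u,v,z):
    R=cv2.Rodrigues(np.array(ci["rvec"],float))[0];t=np.array(ci["tvec"],float)
    c=-R.T@t;d=R.T@np.array([(u-ci["cx"])/ci["fx"],(v-ci["cy"])/ci["fy"],1])
    return c+d*(z-c[2])/d[2]
def proj(ci,p):
    K=np.array([[ci["fx"],0,ci["cx"]],[0,ci["fy"],ci["cy"]],[0,0,1]])
    return cv2.projectPoints(np.array(p,float).reshape(-1,3),np.array(ci["rvec"],float),np.array(ci["tvec"],float),K,None)[0].reshape(-1,2)
def ang(ci,c,p,z):  # clockwise angle from above
    a=ray(ci,*c,z)-ray(ci,*p,z);a=-a;return -np.arctan2(a[1],a[0])
E
python3 - <<'E'
from workcell import bot
from h import *
ci=bot.camera_info("top")
f=lambda u,v,z:ray(ci,(u+.5)/5.7-.5+250,(v+.5)/5.7-.5+205,z)
S=[f(*p,.085) for p in[(141,83),(688,165),(642,488),(85,401)]]
print(np.round(S,4)); c=np.mean(S,0);print("box",c)
e=(S[0]-S[1]+S[3]-S[2]);yaw=np.arctan2(-e[0],e[1]);print("yaw",yaw)
k=f(229,247,.139);g=f(539,305,.093);print("knob",k,"gauge",g,np.arctan2(-(k-g)[0],(k-g)[1]),np.linalg.norm((k-g)[:2]))
R=np.array([[np.cos(yaw),-np.sin(yaw)],[np.sin(yaw),np.cos(yaw)]]);print(c[:2]+R@[0,.07],c[:2]+R@[0,-.066])
h=lambda u,v:((u+.5)/10-.5+315,(v+.5)/10-.5+230)
C=h(294,285)
for p in[(183,368),(165,258),(113,249),(139,253)]:print(ang(ci,C,h(*p),.093))
s=bot.observe();p=s["position"];yw=s["tool_rot"][2]
d=(c[:2]+R@[0,.07])-p[:2]
print("dx",d@[np.cos(yw),np.sin(yw)],"dz",d@[-np.sin(yw),np.cos(yw)])
E
```

```text
[[ 0.6384  0.0938  0.085 ]
 [ 0.6017 -0.147   0.085 ]
 [ 0.4591 -0.1252  0.085 ]
 [ 0.4966  0.116   0.085 ]]
box [ 0.5489585  -0.01561446  0.085     ]
yaw -0.1526689137686863
knob [0.55442592 0.05154946 0.139     ] gauge [ 0.53782176 -0.08090064  0.093     ] -0.12471108445717938 0.13348681077207913
[0.55960385 0.05357135] [ 0.53892144 -0.08084679]
-2.218911981625083
-1.3627154043608538
-1.3728770063395712
-1.3654947066598635
dx -0.5289033456638923 dz 0.5539859860340336
```

```bash
python3 -m crank '[{"hand":0,"dx":-25,"dy":-5,"dz":26,"yaw":-0.07},{"hand":0,"dx":-52,"dy":-10,"dz":54,"yaw":-0.14},{"hand":0,"dx":-79,"dy":-10,"dz":82,"yaw":-0.21},{"hand":0,"dx":-106,"dy":-10,"dz":110,"yaw":-0.28},{"hand":0,"dx":-133,"dy":-10,"dz":138,"yaw":-0.35},{"hand":0,"dx":-160,"dy":-10,"dz":166,"yaw":-0.42},{"hand":0,"dx":-187,"dy":-10,"dz":194,"yaw":-0.49},{"hand":0,"dx":-214,"dy":-10,"dz":222,"yaw":-0.56},{"hand":0,"dx":-241,"dy":-10,"dz":250,"yaw":-0.63},{"hand":0,"dx":-265,"dy":-10,"dz":276,"yaw":-0.70},{"hand":0,"dx":-285,"dy":-10,"dz":296,"yaw":-0.76},{"hand":0,"dx":-290,"dy":-10,"dz":300,"yaw":-0.8}]'
cat > st.py <<'E'
from workcell import bot
from h import *
import sys
s=bot.observe();p=s["position"];r=s["tool_rot"];yw=r[2]
print({k:np.round(s[k],4).tolist() for k in("clock","qpos","position","tool_rot","force","grip_width")})
t=np.array([float(sys.argv[1]),float(sys.argv[2])])
d=t-p[:2]
print("dx",d@[np.cos(yw),np.sin(yw)],"dz",d@[-np.sin(yw),np.cos(yw)])
E
python3 st.py .557 .0525
```

```text
clock: 1.15
position: [0.3799, -0.2402, 0.2415]
tool_rot: [-1.57, -0.0, -0.496]
force: [-0.1, 0.8, -0.3]
grip_width: 0.0854
{'clock': 1.15, 'qpos': [0.7543, 0.247, -0.3805, 2.014, 0.1147, 0.9003, -0.1826], 'position': [0.3799, -0.2402, 0.2415], 'tool_rot': [-1.5696, -0.0005, -0.4956], 'force': [-0.053, 0.7746, -0.2661], 'grip_width': 0.0854}
dx 0.016630364324159944 dz 0.34169892797980167
```

```bash
python3 -m crank '[{"hand":0,"dx":2,"dz":30,"yaw":-0.06},{"hand":0,"dx":4,"dz":65,"yaw":-0.12},{"hand":0,"dx":5,"dz":100,"yaw":-0.18},{"hand":0,"dx":6,"dz":135,"yaw":-0.24},{"hand":0,"dx":8,"dz":170,"yaw":-0.3},{"hand":0,"dx":10,"dz":205,"yaw":-0.36},{"hand":0,"dx":12,"dz":240,"yaw":-0.42},{"hand":0,"dx":13,"dz":275,"yaw":-0.48},{"hand":0,"dx":15,"dz":305,"yaw":-0.54},{"hand":0,"dx":16,"dz":330,"yaw":-0.6},{"hand":0,"dx":16,"dz":341,"yaw":-0.6},{"hand":0,"dx":16,"dz":341,"yaw":-0.6}]'
python3 st.py .557 .0525
python3 - <<'E'
from workcell import bot
from h import *
ci=bot.camera_info("wrist")
a=bot.grab_frame("wrist")[:,:,::-1].copy();cv2.imwrite("pics/w1.png",a)
print(proj(ci,[[.557,.0525,.139],[.538,-.081,.093]]))
R=cv2.Rodrigues(np.array(ci["rvec"]))[0];print(-R.T@ci["tvec"])
np.save("ciw1.npy",ci,allow_pickle=True)
E
```

```text
{'clock': 1.15, 'qpos': [0.7543, 0.247, -0.3805, 2.014, 0.1147, 0.9003, -0.1826], 'position': [0.3799, -0.2402, 0.2415], 'tool_rot': [-1.5696, -0.0005, -0.4956], 'force': [-0.053, 0.7746, -0.2661], 'grip_width': 0.0854}
dx 0.016630364324159944 dz 0.34169892797980167
[[ 367.32604777 -570.73880737]
 [ 430.20273461 -127.91547874]]
[ 0.41210851 -0.17886416  0.38267818]$[0]: bad value
```

View pics/w1.png

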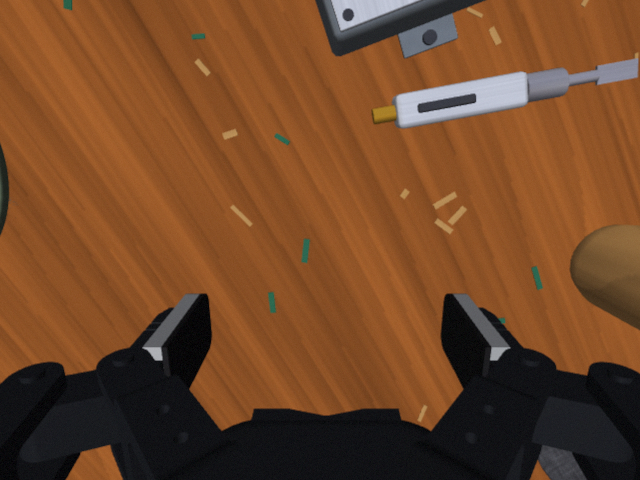

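```bash
python3 -m crank '[{"hand":0,"dx":2,"dy":0,"dz":30,"yaw":-0.06},{"hand":0,"dx":4,"dy":0,"dz":65,"yaw":-0.12},{"hand":0,"dx":5,"dy":0,"dz":100,"yaw":-0.18},{"hand":0,"dx":6,"dy":0,"dz":135,"yaw":-0.24},{"hand":0,"dx":8,"dy":0,"dz":170,"yaw":-0.3},{"hand":0,"dx":10,"dy":0,"dz":205,"yaw":-0.36},{"hand":0,"dx":12,"dy":0,"dz":235,"yaw":-0.42},{"hand":0,"dx":13,"dy":0,"dz":255,"yaw":-0.48},{"hand":0,"dx":15,"dy":0,"dz":260,"yaw":-0.54},{"hand":0,"dx":16,"dy":0,"dz":260,"yaw":-0.6},{"hand":0,"dx":16,"dy":0,"dz":260,"yaw":-0.6},{"hand":0,"dx":16,"dy":0,"dz":260,"yaw":-0.6}]'
python3 st.py .557 .0525
python3 - <<'E'
from workcell import bot
from h import *
ci=bot.camera_info("wrist")
a=bot.grab_frame("wrist")[:,:,::-1].copy();cv2.imwrite("pics/w2.png",a)
print(proj(ci,[[.557,.0525,.139],[.538,-.081,.093]]))
np.save("ciw.npy",ci,allow_pickle=True)
E
```

```text
clock: 2.2
position: [0.5171, -0.0254, 0.241]
tool_rot: [-1.571, 0.001, 0.092]
force: [-0.4, -0.2, -0.0]
grip_width: 0.0851
{'clock': 2.2, 'qpos': [0.3865, 0.3888, -0.5874, 1.8465, 0.2555, 0.9825, -0.2178], 'position': [0.5171, -0.0254, 0.241], 'tool_rot': [-1.571, 0.0007, 0.092], 'force': [-0.3674, -0.2321, -0.0413], 'grip_width': 0.0851}
dx 0.04688782846121426 dz 0.073890025834699
[[405.70952825 112.4567043 ]
 [346.59476971 284.31666819]]
```

View pics/w2.png

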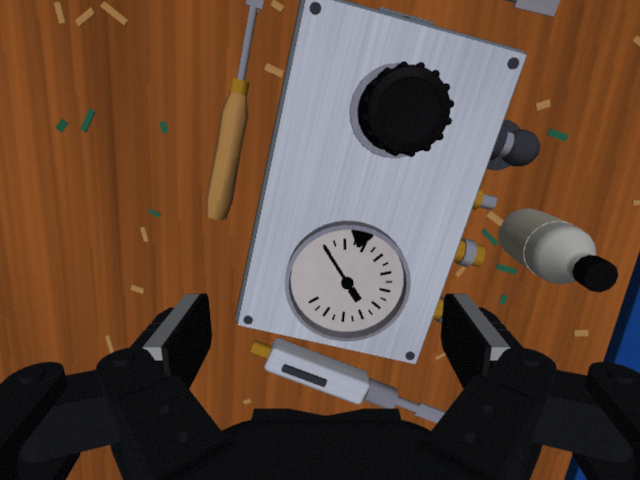

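Run:
```python
import cv2
a=cv2.imread("pics/w2.png")
k=cv2.resize(a[50:170,340:460],None,fx=5,fy=5,interpolation=cv2.INTER_CUBIC);k=cv2.convertScaleAbs(k,alpha=2.5,beta=20)
cv2.imwrite("pics/k2.png",k)
cv2.imwrite("pics/g2.png",cv2.resize(a[215:335,290:410],None,fx=5,fy=5,interpolation=cv2.INTER_CUBIC))
```

```text
(no output)
```

View pics/k2.png

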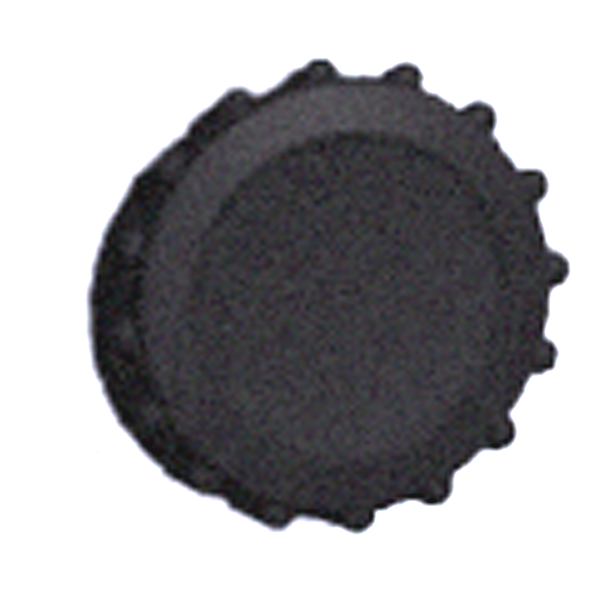

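View pics/g2.png

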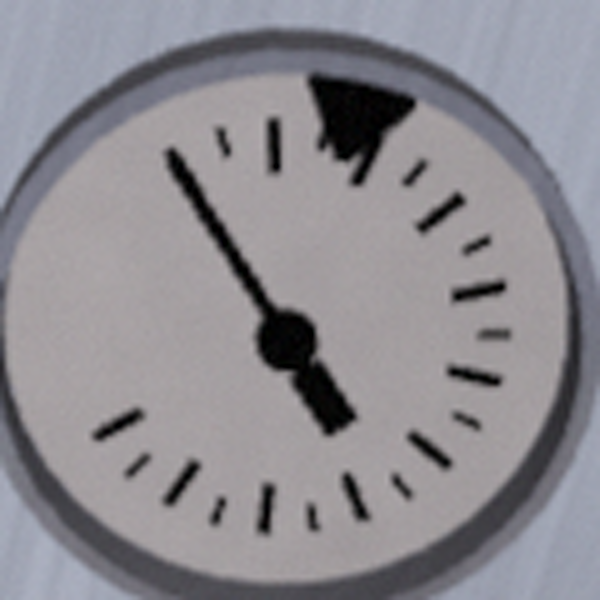

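Run:
```python
from h import *
ci=np.load("ciw.npy",allow_pickle=True).item()
K=lambda u,v:((u+.5)/5-.5+340,(v+.5)/5-.5+50)
for c in[(350,297),(345,300)]:print("knob",ray(ci,*K(*c),.139))
# predicted rim circles for candidate centres
a=cv2.imread("pics/k2.png")
G=lambda u,v:((u+.5)/5-.5+290,(v+.5)/5-.5+215)
C=G(287,340);print("gauge",ray(ci,*C,.093))
n=ang(ci,C,G(171,152),.093)
for p in[(342,158),(362,90),(350,120)]:print(ang(ci,C,G(*p),.093)-n)
for m in [(558,.0),]:pass
th=np.linspace(0,2*np.pi,90)
for j,(x,y) in enumerate([(.557,.0525),tuple(ray(ci,*K(348,298),.139)[:2])]):
  b=a.copy()
  for z,col in((.139,(0,0,255)),(.093,(0,255,0))):
    P=proj(ci,np.c_[x+.028*np.cos(th),y+.028*np.sin(th),0*th+z])
    P=(P-[340,50]+.5)*5-.5
    cv2.polylines(b,[P.astype(np.int32).reshape(-1,1,2)],True,col,1)
  cv2.imwrite(f"pics/ov{j}.png",cv2.resize(b,(400,400)))
cv2.imwrite("pics/ov.png",np.hstack([cv2.imread("pics/ov0.png"),cv2.imread("pics/ov1.png")]))
```

```text
knob [0.55901659 0.05466076 0.139     ]
knob [0.55847472 0.05426889 0.139     ]
gauge [ 0.53816657 -0.07948922  0.093     ]
0.7886217287580619
0.786721162083369
0.7748869218375729
```

View pics/ov.png

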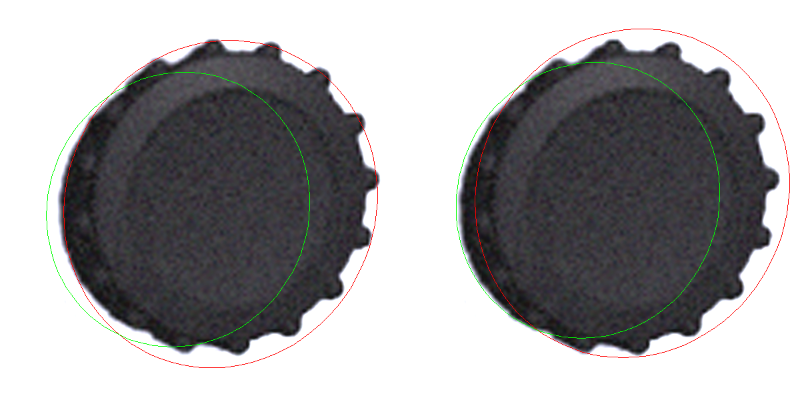

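```bash
python3 -m crank '[{"hand":0,"dx":15,"dy":0,"dz":24,"yaw":0},{"hand":0,"dx":32,"dy":0,"dz":50,"yaw":0},{"hand":0,"dx":44,"dy":0,"dz":68,"yaw":0},{"hand":0,"dx":48,"dy":0,"dz":75,"yaw":0},{"hand":0,"dx":48,"dy":10,"dz":75,"yaw":0},{"hand":0,"dx":48,"dy":30,"dz":75,"yaw":0},{"hand":0,"dx":48,"dy":50,"dz":75,"yaw":0},{"hand":0,"dx":48,"dy":70,"dz":75,"yaw":0},{"hand":0,"dx":48,"dy":78,"dz":75,"yaw":0},{"hand":0,"dx":48,"dy":80,"dz":75,"yaw":0},{"hand":0,"dx":48,"dy":80,"dz":75,"yaw":0}]'
python3 st.py .558 .054
python3 - <<'E'
from workcell import bot
from h import *
cv2.imwrite("pics/w3.png",bot.grab_frame("wrist")[:,:,::-1])
a=bot.grab_frame("side")[:,:,::-1]
cv2.imwrite("pics/s3.png",cv2.resize(a[150:300,220:420],None,fx=4,fy=4,interpolation=cv2.INTER_CUBIC))
E
```

```text
clock: 3.17
position: [0.5576, 0.0543, 0.1612]
tool_rot: [-1.571, 0.001, 0.095]
force: [0.1, 0.2, 0.6]
grip_width: 0.0849
{'clock': 3.1667, 'qpos': [0.1918, 0.5555, -0.5502, 1.8186, 0.3687, 0.8716, -0.4378], 'position': [0.5576, 0.0543, 0.1612], 'tool_rot': [-1.571, 0.0007, 0.0947], 'force': [0.065, 0.2253, 0.5742], 'grip_width': 0.0849}
dx 0.0003641600167530376 dz -0.00030903657734119016
```

View pics/w3.png

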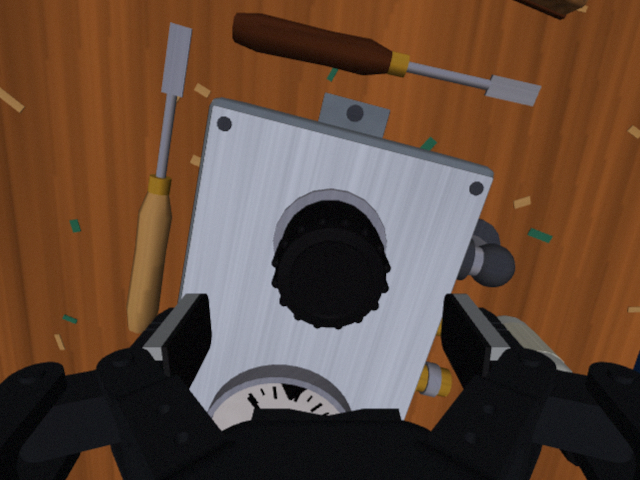

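View pics/s3.png

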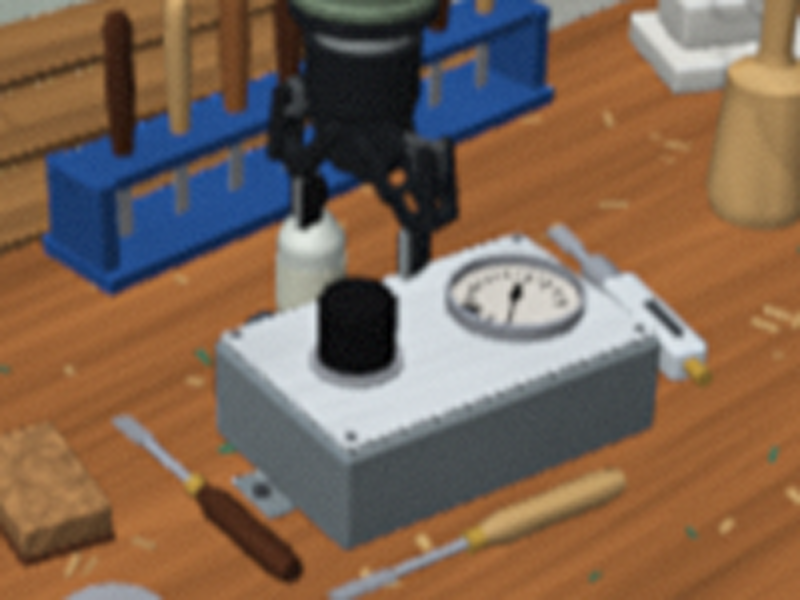

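```bash
python3 -m crank '[{"hand":0,"dx":0,"dy":12,"dz":0,"yaw":0},{"hand":0,"dx":0,"dy":27,"dz":0,"yaw":0},{"hand":0,"dx":0,"dy":42,"dz":0,"yaw":0},{"hand":0,"dx":0,"dy":54,"dz":0,"yaw":0},{"hand":0,"dx":0,"dy":60,"dz":0,"yaw":0},{"hand":0,"dx":0,"dy":62,"dz":0,"yaw":0},{"hand":0,"dx":0,"dy":62,"dz":0,"yaw":0},{"hand":0,"dx":0,"dy":62,"dz":0,"yaw":0}]' 40; python3 st.py .558 .054
```

```text
clock: 3.93
position: [0.5582, 0.0553, 0.0998]
tool_rot: [-1.571, -0.001, 0.096]
force: [0.6, 0.8, 0.1]
grip_width: 0.0856
{'clock': 3.9333, 'qpos': [0.1554, 0.6398, -0.5054, 1.8593, 0.4364, 0.7532, -0.4942], 'position': [0.5582, 0.0553, 0.0998], 'tool_rot': [-1.5707, -0.0008, 0.0959], 'force': [0.6195, 0.8172, 0.1268], 'grip_width': 0.0856}
dx -0.0003375399754710131 dz -0.001228460381829523
```

Close gently.

```bash
python3 -m crank '[{"hand":0.2,"dx":0,"dy":0,"dz":-1,"yaw":0},{"hand":0.3,"dx":0,"dy":0,"dz":-1,"yaw":0},{"hand":0.4,"dx":0,"dy":0,"dz":-1,"yaw":0},{"hand":0.5,"dx":0,"dy":0,"dz":-1,"yaw":0},{"hand":0.5,"dx":0,"dy":0,"dz":-1,"yaw":0},{"hand":0.5,"dx":0,"dy":0,"dz":-1,"yaw":0},{"hand":0.5,"dx":0,"dy":0,"dz":-1,"yaw":0},{"hand":0.5,"dx":0,"dy":0,"dz":-1,"yaw":0}]' 40; python3 st.py .558 .054
```

```text
clock: 4.6
position: [0.5595, 0.0542, 0.1004]
tool_rot: [-1.571, -0.003, 0.096]
force: [5.1, -1.5, 5.9]
grip_width: 0.0554
{'clock': 4.6, 'qpos': [0.1574, 0.6392, -0.5052, 1.8582, 0.4371, 0.7521, -0.4926], 'position': [0.5595, 0.0542, 0.1004], 'tool_rot': [-1.5707, -0.0034, 0.0956], 'force': [5.1144, -1.5187, 5.9335], 'grip_width': 0.0554}
dx -0.0015221431372904569 dz -3.8893419001765855e-05
```

```bash
python3 -m crank '[{"hand":0.5,"dx":1,"dy":0,"dz":0,"yaw":0},{"hand":0.5,"dx":2,"dy":-1,"dz":0,"yaw":0},{"hand":0.5,"dx":2,"dy":-2,"dz":0,"yaw":0},{"hand":0.5,"dx":2,"dy":-4,"dz":0,"yaw":0},{"hand":0.5,"dx":2,"dy":-6,"dz":0,"yaw":0},{"hand":0.5,"dx":2,"dy":-7,"dz":0,"yaw":0},{"hand":0.5,"dx":2,"dy":-8,"dz":0,"yaw":0},{"hand":0.5,"dx":2,"dy":-8,"dz":0,"yaw":0},{"hand":0.5,"dx":2,"dy":-8,"dz":0,"yaw":0}]' 60; python3 st.py .558 .054;  python3 - <<'E'
from workcell import bot
from h import *
a=bot.grab_frame("side")[:,:,::-1]
cv2.imwrite("pics/s4.png",cv2.resize(a[190:270,260:390],None,fx=6,fy=6,interpolation=cv2.INTER_CUBIC))
E
```

```text
clock: 5.35
position: [0.5597, 0.0542, 0.1074]
tool_rot: [-1.571, 0.0, 0.096]
force: [-5.7, -1.4, 1.7]
grip_width: 0.0545
{'clock': 5.35, 'qpos': [0.1616, 0.6312, -0.5115, 1.8504, 0.4277, 0.7713, -0.484], 'position': [0.5597, 0.0542, 0.1074], 'tool_rot': [-1.5711, 0.0005, 0.0959], 'force': [-5.6872, -1.414, 1.6886], 'grip_width': 0.0545}
dx -0.0017107110371727455 dz -2.2399550163708543e-05
```

View pics/s4.png

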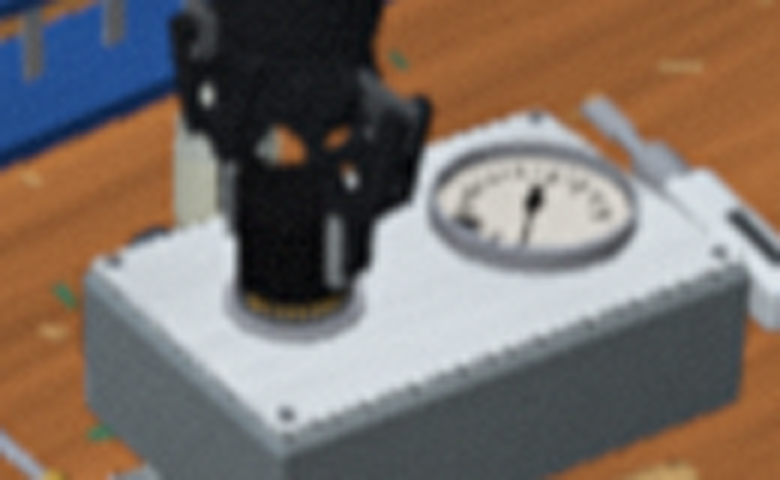

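```bash
python3 -m crank '[{"hand":0.5,"dx":-1,"dy":0,"dz":0,"yaw":0.04},{"hand":0.5,"dx":-1,"dy":0,"dz":0,"yaw":0.1},{"hand":0.5,"dx":-1,"dy":0,"dz":0,"yaw":0.16},{"hand":0.5,"dx":-1,"dy":0,"dz":0,"yaw":0.22},{"hand":0.5,"dx":-1,"dy":0,"dz":0,"yaw":0.28},{"hand":0.5,"dx":-1,"dy":0,"dz":0,"yaw":0.3},{"hand":0.5,"dx":-1,"dy":0,"dz":0,"yaw":0.3}]'; python3 st.py .56 .054;  python3 - <<'E'
from workcell import bot
from h import *
print(bot.observe()["moment"])
a=bot.grab_frame("side")[:,:,::-1]
cv2.imwrite("pics/s5.png",cv2.resize(a[190:270,260:390],None,fx=6,fy=6,interpolation=cv2.INTER_CUBIC))
E
```

```text
clock: 5.98
position: [0.5596, 0.0542, 0.1075]
tool_rot: [-1.571, -0.001, -0.204]
force: [2.5, -1.9, -2.8]
grip_width: 0.0548
{'clock': 5.9833, 'qpos': [0.1085, 0.6164, -0.4347, 1.8551, 0.3665, 0.7483, -0.7316], 'position': [0.5596, 0.0542, 0.1075], 'tool_rot': [-1.5706, -0.0013, -0.2041], 'force': [2.452, -1.9162, -2.7808], 'grip_width': 0.0548}
dx 0.0004574035991370365 dz -0.00011579253940905015
[-0.40789992 -0.53975287 -0.08717598]
```

View pics/s5.png

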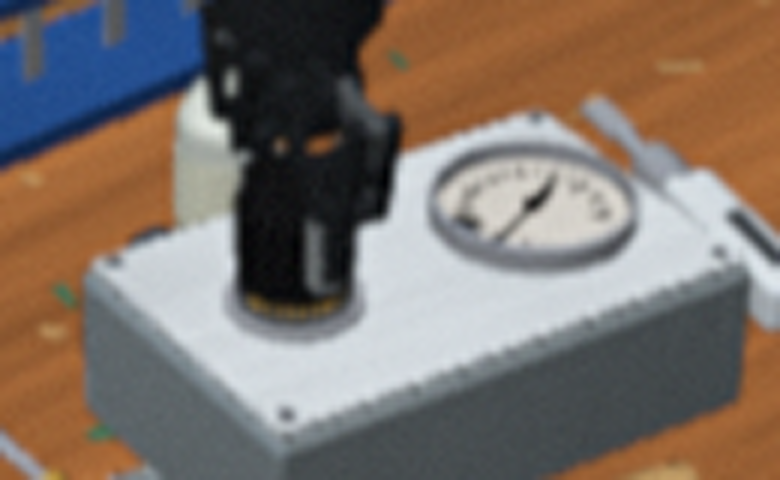

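```bash
python3 -m crank '[{"hand":0.5,"dx":0,"dy":0,"dz":0,"yaw":0.04},{"hand":0.5,"dx":0,"dy":0,"dz":0,"yaw":0.1},{"hand":0.5,"dx":0,"dy":0,"dz":0,"yaw":0.17},{"hand":0.5,"dx":0,"dy":0,"dz":0,"yaw":0.24},{"hand":0.5,"dx":0,"dy":0,"dz":0,"yaw":0.31},{"hand":0.5,"dx":0,"dy":0,"dz":0,"yaw":0.38},{"hand":0.5,"dx":0,"dy":0,"dz":0,"yaw":0.45},{"hand":0.5,"dx":0,"dy":0,"dz":0,"yaw":0.49},{"hand":0.5,"dx":0,"dy":0,"dz":0,"yaw":0.49},{"hand":0.5,"dx":0,"dy":0,"dz":0,"yaw":0.49}]'; python3 st.py .56 .054;  python3 - <<'E'
from workcell import bot
from h import *
a=bot.grab_frame("side")[:,:,::-1]
b=bot.grab_frame("top")[:,:,::-1]
c=bot.grab_frame("wrist")[:,:,::-1]
cv2.imwrite("pics/w6.png",c)
cv2.imwrite("pics/t6r.png",b)
cv2.imwrite("pics/s6.png",np.hstack([cv2.resize(a[205:240,325:375],None,fx=8,fy=8,interpolation=cv2.INTER_CUBIC)[:,:400],cv2.resize(b[237:280,320:370],None,fx=8,fy=8,interpolation=cv2.INTER_CUBIC)[:280]]))
E
```

```text
clock: 6.87
position: [0.5596, 0.0543, 0.1075]
tool_rot: [-1.57, -0.001, -0.691]
force: [5.0, -2.4, -2.3]
grip_width: 0.0546
{'clock': 6.8667, 'qpos': [0.0194, 0.5996, -0.3084, 1.8598, 0.2629, 0.7205, -1.1284], 'position': [0.5596, 0.0543, 0.1075], 'tool_rot': [-1.5698, -0.0009, -0.6913], 'force': [5.0218, -2.4252, -2.3017], 'grip_width': 0.0546}
dx 0.0004623245335792064 dz 3.450950323983589e-05
```

View pics/s6.png

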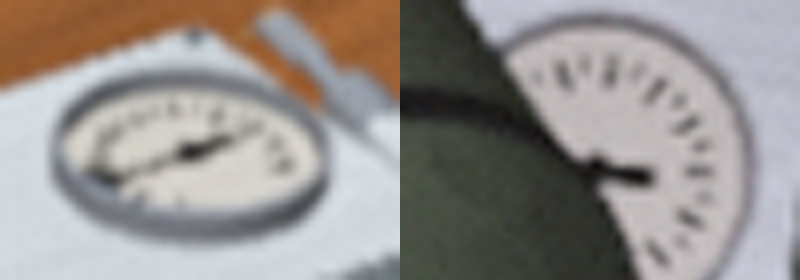

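View pics/w6.png

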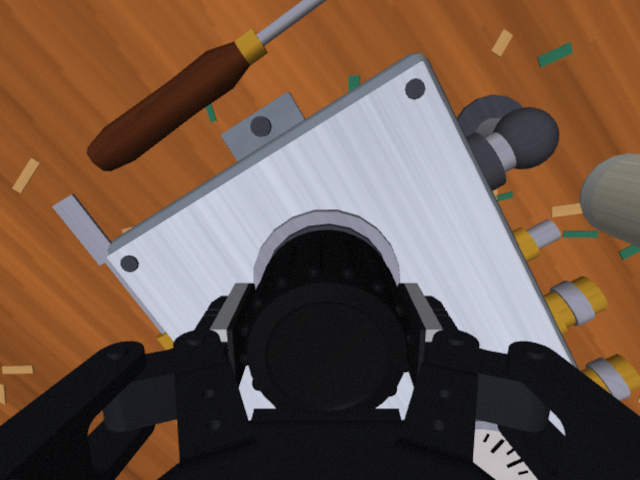

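```bash
python3 -m crank '[{"hand":0.5,"dx":0,"dy":1,"dz":0,"yaw":0},{"hand":0.5,"dx":0,"dy":2,"dz":0,"yaw":0},{"hand":0.5,"dx":0,"dy":3,"dz":0,"yaw":0},{"hand":0.5,"dx":0,"dy":4,"dz":0,"yaw":0},{"hand":0.5,"dx":0,"dy":4,"dz":0,"yaw":0}]'; python3 -m crank '[{"hand":0.5,"dx":0,"dy":1,"dz":0,"yaw":0},{"hand":0.5,"dx":0,"dy":2,"dz":0,"yaw":0},{"hand":0.5,"dx":0,"dy":3,"dz":0,"yaw":0},{"hand":0.5,"dx":0,"dy":3,"dz":0,"yaw":0}]'
```

```text
clock: 7.43
position: [0.5596, 0.0543, 0.1034]
tool_rot: [-1.57, -0.001, -0.693]
force: [5.7, -3.3, -0.2]
grip_width: 0.0546
clock: 7.77
position: [0.5596, 0.0543, 0.1006]
tool_rot: [-1.57, -0.001, -0.693]
force: [5.1, -2.4, 3.3]
grip_width: 0.0549
```

```bash
python3 -m crank '[{"hand":0.3,"dx":0,"dy":0,"dz":0,"yaw":0},{"hand":0.1,"dx":0,"dy":0,"dz":0,"yaw":0},{"hand":0,"dx":0,"dy":0,"dz":0,"yaw":0},{"hand":0,"dx":0,"dy":0,"dz":0,"yaw":0},{"hand":0,"dx":0,"dy":0,"dz":0,"yaw":0},{"hand":0,"dx":0,"dy":-8,"dz":0,"yaw":0},{"hand":0,"dx":0,"dy":-24,"dz":0,"yaw":0},{"hand":0,"dx":0,"dy":-42,"dz":0,"yaw":0},{"hand":0,"dx":0,"dy":-58,"dz":0,"yaw":0},{"hand":0,"dx":0,"dy":-65,"dz":0,"yaw":0},{"hand":0.5,"dx":0,"dy":-65,"dz":0,"yaw":0},{"hand":1,"dx":0,"dy":-65,"dz":0,"yaw":0}]'; python3 -m crank '[{"hand":1,"dx":0,"dy":0,"dz":0,"yaw":0},{"hand":1,"dx":0,"dy":0,"dz":0,"yaw":0},{"hand":1,"dx":0,"dy":0,"dz":0,"yaw":0},{"hand":1,"dx":0,"dy":0,"dz":0,"yaw":0},{"hand":1,"dx":0,"dy":0,"dz":0,"yaw":0}]' 20
python3 st.py .56 .054;  python3 - <<'E'
from workcell import bot
from h import *
a=bot.grab_frame("side")[:,:,::-1]
cv2.imwrite("pics/s7.png",cv2.resize(a[180:260,280:380],None,fx=8,fy=8,interpolation=cv2.INTER_CUBIC)[:600])
E
```

```text
clock: 8.77
position: [0.5589, 0.0541, 0.1653]
tool_rot: [-1.571, -0.0, -0.694]
force: [-0.3, 0.1, -0.0]
grip_width: 0.064
clock: 9.18
position: [0.5588, 0.0543, 0.165]
tool_rot: [-1.571, 0.0, -0.694]
force: [-0.0, -0.0, -0.3]
grip_width: 0.0007
{'clock': 9.1833, 'qpos': [0.0404, 0.519, -0.3345, 1.8206, 0.2205, 0.8389, -1.0955], 'position': [0.5588, 0.0543, 0.165], 'tool_rot': [-1.5711, 0.0004, -0.694], 'force': [-0.0168, -0.05, -0.3406], 'grip_width': 0.0007}
dx 0.0010593582043274255 dz 0.0005542649255317917
```

View pics/s7.png

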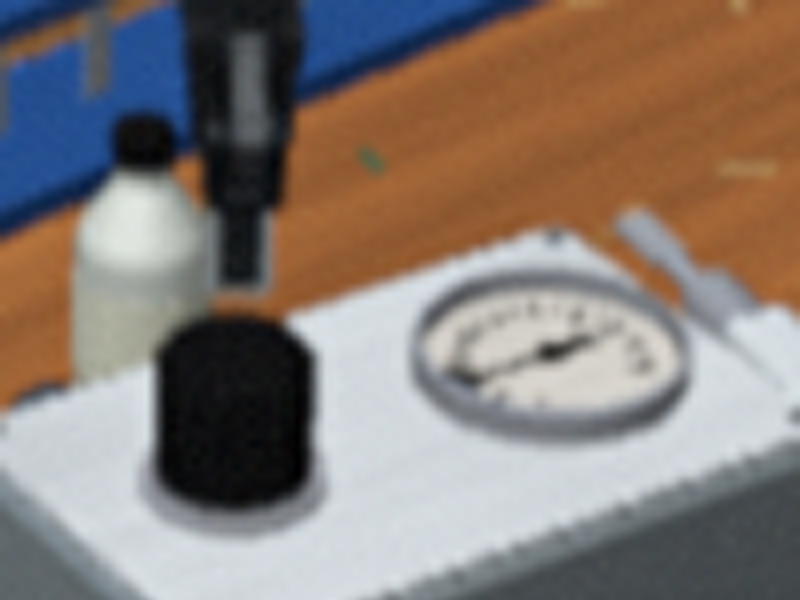

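```bash
python3 -m crank '[{"hand":1,"dx":1,"dy":8,"dz":0,"yaw":0},{"hand":1,"dx":1,"dy":16,"dz":0,"yaw":0},{"hand":1,"dx":1,"dy":21,"dz":0,"yaw":0},{"hand":1,"dx":1,"dy":23,"dz":0,"yaw":0},{"hand":1,"dx":1,"dy":24,"dz":0,"yaw":0},{"hand":1,"dx":1,"dy":25,"dz":0,"yaw":0},{"hand":1,"dx":1,"dy":25,"dz":0,"yaw":0}]';python3 -m crank '[{"hand":1,"dx":0,"dy":0.5,"dz":0,"yaw":0},{"hand":1,"dx":0,"dy":1,"dz":0,"yaw":0},{"hand":1,"dx":0,"dy":1,"dz":0,"yaw":0}]'
```

```text
clock: 9.82
position: [0.5598, 0.0536, 0.1403]
tool_rot: [-1.571, 0.0, -0.694]
force: [-0.4, -0.5, -0.1]
grip_width: 0.0001
clock: 10.07
position: [0.5597, 0.0536, 0.1394]
tool_rot: [-1.571, -0.0, -0.694]
force: [-0.4, 0.5, -0.9]
grip_width: -0.0001
```

```bash
python3 -m crank '[{"hand":1,"dx":0,"dy":0.5,"dz":0,"yaw":0},{"hand":1,"dx":0,"dy":0.7,"dz":0,"yaw":0},{"hand":1,"dx":0,"dy":0.7,"dz":0,"yaw":0}]'
```

```text
clock: 10.32
position: [0.5599, 0.0536, 0.139]
tool_rot: [-1.57, -0.0, -0.694]
force: [-1.2, -1.1, 6.7]
grip_width: 0.0002
```

```bash
python3 -m crank '[{"hand":1,"dx":0,"dy":0.3,"dz":0,"yaw":0},{"hand":1,"dx":0,"dy":0.5,"dz":0,"yaw":0},{"hand":1,"dx":0,"dy":0.5,"dz":0,"yaw":0},{"hand":1,"dx":0,"dy":0.5,"dz":0,"yaw":0}]'
```

```text
clock: 10.65
position: [0.5601, 0.0536, 0.1389]
tool_rot: [-1.57, -0.001, -0.694]
force: [-2.4, -1.5, 13.8]
grip_width: 0.0001
```

Solid at 0.139 m under 13.8 N, so the knob is home. Next, retreat up and back for a clear look at the gauge.

```bash
python3 -m crank '[{"hand":1,"dx":0,"dy":-3,"dz":0,"yaw":0},{"hand":1,"dx":0,"dy":-15,"dz":0,"yaw":0},{"hand":1,"dx":0,"dy":-40,"dz":0,"yaw":0},{"hand":1,"dx":0,"dy":-70,"dz":0,"yaw":0},{"hand":1,"dx":0,"dy":-100,"dz":-20,"yaw":0},{"hand":1,"dx":0,"dy":-120,"dz":-50,"yaw":0},{"hand":1,"dx":0,"dy":-125,"dz":-80,"yaw":0},{"hand":1,"dx":0,"dy":-125,"dz":-110,"yaw":0},{"hand":1,"dx":0,"dy":-125,"dz":-125,"yaw":0},{"hand":1,"dx":0,"dy":-125,"dz":-130,"yaw":0},{"hand":1,"dx":0,"dy":-125,"dz":-130,"yaw":0}]'
python3 - <<'E'
from workcell import bot
from h import *
ci=bot.camera_info("wrist")
a=bot.grab_frame("wrist")[:,:,::-1].copy();cv2.imwrite("pics/w8.png",a)
print(proj(ci,[[.56,.054,.139],[.538,-.080,.093]]))
np.save("ciw8.npy",ci,allow_pickle=True)
b=bot.grab_frame("side")[:,:,::-1];cv2.imwrite("pics/s8.png",b)
E
```

```text
clock: 11.57
position: [0.4763, -0.0471, 0.264]
tool_rot: [-1.57, -0.001, -0.696]
force: [0.4, 0.3, -0.8]
grip_width: -0.0001
[[325.70958523  14.44783177]
 [411.15013993 190.27591175]]
```

View pics/w8.png

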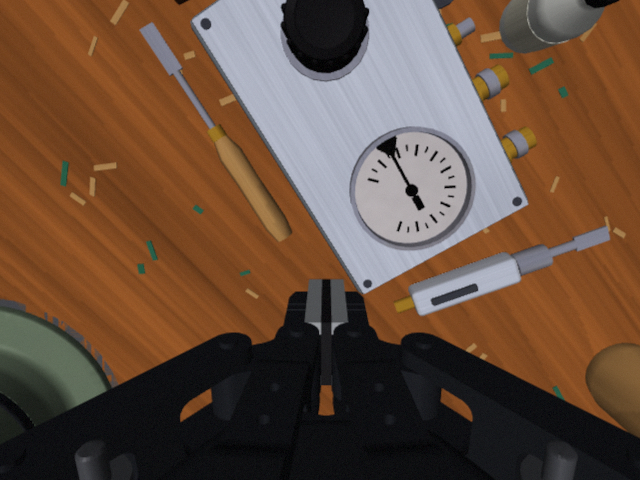

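View pics/s8.png

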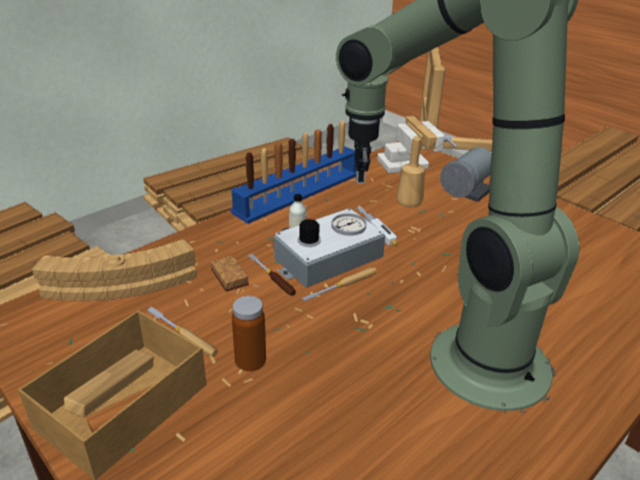

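Run:
```python
import cv2
a=cv2.imread("pics/w8.png")
cv2.imwrite("pics/g8.png",cv2.resize(a[125:225,360:460],None,fx=6,fy=6,interpolation=cv2.INTER_CUBIC))
```

```text
(no output)
```

View pics/g8.png

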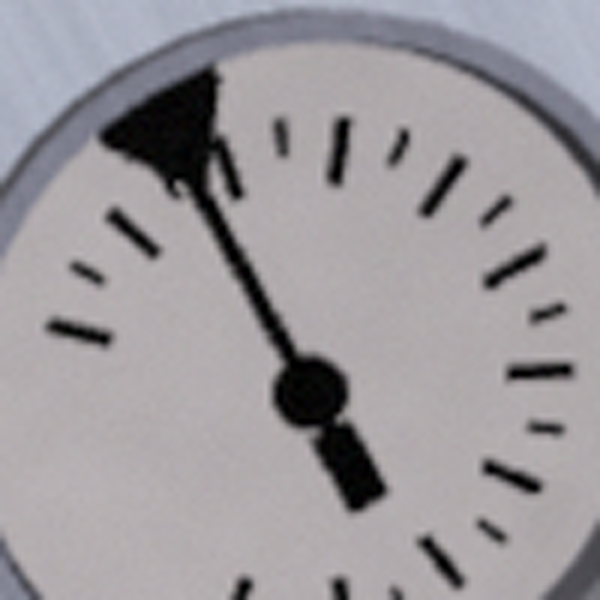

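```bash
python3 -c "
from workcell import bot
print(bot.job_done(), bot.observe()['clock'])"
```

```text
the job is handed in; nothing more can be done
the job is handed in; nothing more can be done
```

The pressure is set and locked. I pulled the knob up 7 mm to unlock it and turned it clockwise 0.787 rad (three teeth). I then pushed it back down and pressed its top with the fingers shut.

- **Reading:** in the final wrist picture the needle points into the tip of the set hand, well within one small division. The two estimates of the turn needed disagreed slightly: 0.85 rad from the top camera and about 0.785 rad from the closer wrist camera. Either one leaves the needle within tolerance.
- **Lock:** the knob's top stood firm at z = 0.139 m under 13.8 N, which is its height when home.
- **Bench and clearance:** nothing near the box looks shifted in the last wrist and side pictures; I judged that by eye. The arm was clear of everything, with the clock at about 11.7 s.

One command was refused for a missing field before the first approach to the box; nothing moved, and I sent it again with the field filled in. No check failed.

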